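Nudge two paint cakes into their palette wells

TASK

Two loose round paint cakes, one large and one small, lie on the wooden palette. With the fingertips gently push each one across the palette until it drops into the empty well of its own size and lies flat in it; do not lift or tip up the cakes or let them slide off the palette. Leave the jars, tools and everything else around where they are.

Things in the scene. Friction and masses are not known exactly. Their poses are not given: they have to be found in the camera images.
- palette: Fixed beech paint palette, a flat slab 260 mm (its x, away from the robot) by 360 mm (its y) and 24 mm thick. Origin: centre of its underside, on the table; z up. Its top is flat with no kerb. Along its far half lies a row of four round wells: the two outer ones already hold paint cakes that are fixed in them and stand 2 mm proud; the two inner ones are empty, one large and one small, 12 mm deep, with 1 mm chamfered edges.
- well_large (a point): Centre of the mouth of the large empty well (62 mm across, 12 mm deep), level with the palette's top (24 mm above the table).
- well_small (a point): Centre of the mouth of the small empty well (44 mm across, 12 mm deep), level with the palette's top (24 mm above the table).
- cake_large: Large loose paint cake: a plain reddish-brown disc 56 mm across and 14 mm thick, about 40 to 80 g, lying flat on the palette's near half, on the left or the right side. Origin: centre of its underside; z along its axis. Seated in its well it stands 2 mm above the palette's top.
- cake_small: Small loose paint cake: a disc of the same stuff, 38 mm across and 14 mm thick, about 20 to 40 g, lying flat on the palette's near half, on the side not taken by the large one. Origin: centre of its underside; z along its axis. Seated in its well it stands 2 mm above the palette's top.
- jar_back: Bystander: a blue paint jar, 60 mm across, 75 mm tall, behind the palette. Origin: on its underside.
- jar_left: Bystander: a yellow paint jar, 50 mm across, 60 mm tall, left of the palette. Origin: on its underside.
- jar_right: Bystander: a red paint jar, 60 mm across, 80 mm tall, right of the palette. Origin: on its underside.
- vial: Bystander: an amber bottle, 30 mm across, 50 mm tall, standing on the palette's left end. Origin: on its underside.
- brush: Bystander: a brush, 200 mm long, lying between the robot and the palette. Origin: on its underside.
- knife: Bystander: a palette knife, 200 mm long, lying on the right. Origin: on its underside.
- tape: Bystander: a roll of paper tape, 90 mm across, 24 mm high, lying on the left. Origin: on its underside.
- mug: Bystander: a white mug, 76 mm across, 85 mm tall, with a handle, to the right of the palette on the robot's side. Origin: on its underside.
Things that resemble listed ones, but are neither listed nor needed, are in the scene too. What is shaped like the cake_small but yellow is not meant.

How it is judged:
By the outcome, as a careful person would: the job done as asked, in the order asked, and still so for the second after the job is handed in, with the robot touching nothing.
It also fails if it takes over 64 s, if anything falls off the work surface, if the arm or the gripper's body presses on something with over 40 N, if the wrist force passes 120 N, or if a joint passes its speed limit or range.

ROBOT

A 7-joint arm with a two-finger parallel gripper is mounted at the origin on the work surface. World frame = base frame: x ahead of the robot, y to its left, z up, the work surface at z = 0. Lengths are in m, angles in rad, forces in N, time in s.
With the tool pointing down it reaches from about 0.425 to 0.875 m from the base axis. Payload 4.7 kg.
Tool frame: the origin (TCP) lies on the centre line of the jaws, within the pads' length; the fingertips stand 14 mm ahead of it and the grasp point (between the pads) lies 5 mm behind it; z points along the fingers, y is the line along which they close (so a half turn about z gives the same grasp; the last joint's range is limited). The gripper opens to 87 mm and grips with 3 to 60 N. Pads are 19 mm wide; open, the fingers measure 117 mm over their backs; the gripper's body (75 mm by 190 mm) begins 51 mm behind the grasp point.
Start: joints at [-1.184, 0.321, -0.07, 1.45, 0.023, 1.371, -0.057], TCP at [0.237, 0.605, 0.237] pointing down, gripper open.
Joint ranges: [-2.86, 2.86], [-0.3, 2.09], [-1.38, 1.24], [0.06, 2.45], [-1.56, 4.7], [0.09, 2.05], [-2.69, 2.69]. Speed limits (rad/s): [2.57, 2.57, 3.14, 3.14, 3.14, 3.14, 3.14].

INTERFACE

Orientations are given as a rotation vector (axis times angle).
In Python, from bench import * gives the robot as it stands.
- The arm moves only by the shell command python3 -m jog 'ROWS' [FORCE]. ROWS is JSON, a list of rows, each an object of numbers: "claw": the finger opening in mm, from 0 to 87; "dx", "dy", "dz": the shift along the tool's x, y, z in mm; "spin": the turn about the tool's z in degrees. In form: [{"claw": .., "dx": .., "dy": .., "dz": .., "spin": ..}, ...]. A call has 1 to 20 rows; each row is the pose to reach, as a shift and turn from the pose commanded when the call began, along the tool's axes at that moment; what a row does not reach only later rows make up. A row lasts 1/12 s, in which the tool goes at most 41.7 mm and 7.16 degrees, less where a joint would pass 70% of its speed; a pose out of reach is approached as far as the arm can. A call with a gripper value outside its range is refused whole. The fingers move at their own pace and stop on an object; FORCE is the grip in N (left out, the last holds). Time passes only in rows, so rows that repeat a pose let the fingers close. It gives the time, the measured TCP pose, the force, the opening and the grip force at its end, in the units of the state.
- get_state(): the state, without advancing time (a new reading comes with each control period).
- get_image(name): name is "side" or "top"; returns a dict with "frame" (384x512x3 uint8, red, green, blue), "depth" (384x512 float32, m along the optical axis (not along the pixel's ray), 0 where there is no reading), "K" (3x3 intrinsics, pixels), "T" (4x4, takes a point from camera to world coordinates). Camera axes: x right, y down, z forward; pixel columns grow to the right and rows downward; lengths in m; the calibration is good to about 2 mm. A picture is of the moment at which its call begins.
- close_job(): hands the job in; it is judged then, once.
The state is a dict: "time": time; "joint_positions": joint angles; "qd": joint speeds; "joint_torque": joint torques, N m; "position": TCP position; "tool_rot": TCP orientation; "ft_force": force on the tool from outside, world axes, zero at the start; "torque": the same for the moment, N m; "grip_width": opening from 0.0 (shut) to 1.0 (fully open); "grip_force": force on a finger pad.
Only numpy, scipy, OpenCV 4.12 (cv2) and the standard library are available. Lean on these libraries where they do the work, as an engineer would, in place of code of your own. Each camera call takes 0.05 s, during which the arm holds its last target. There are 200 camera calls.

## Working session

There is one attempt and no reset: what is moved stays moved. The work goes in short steps, Python scripts to look and compute and a shell command to move; the robot and the scene stay as the last step left them, time stands still between calls to the robot, and variables do not carry over. Pictures are saved under pics/ and viewed, at most 10 in all, crops included, and the job is handed in when it is done.

```bash
mkdir -p pics; ls
python3 - <<'E'
from bench import *
import cv2,numpy as np
s=get_state();print({k:np.round(v,3).tolist() for k,v in s.items()})
for n in("top","side"):
    d=get_image(n);np.savez(f"{n}.npz",**d);print(n,d["K"].tolist(),np.round(d["T"],3).tolist())
    cv2.imwrite(f"pics/{n}0.png",cv2.resize(d["frame"][:,:,::-1],(800,600),interpolation=cv2.INTER_CUBIC))
E
```

```text
pics
{'time': 0.0, 'joint_positions': [-1.184, 0.322, -0.07, 1.452, 0.023, 1.371, -0.057], 'qd': [0.001, 0.001, 0.002, 0.0, -0.001, -0.001, 0.001], 'joint_torque': [-0.0, -49.129, -0.404, -31.252, -0.064, 0.044, 0.0], 'position': [0.237, 0.605, 0.235], 'tool_rot': [-0.582, -3.087, 0.003], 'ft_force': [0.205, -0.721, 0.897], 'torque': [-0.011, 0.027, -0.053], 'grip_force': 0.0, 'grip_width': 1.0}
top [[370.3002061554244, 0.0, 249.17267578673494], [0.0, 370.3002061554244, 192.9295758123859], [0.0, 0.0, 1.0]] [[0.014, -0.985, 0.17, 0.361], [-1.0, -0.017, -0.016, 0.029], [0.019, -0.17, -0.985, 1.08], [0.0, 0.0, 0.0, 1.0]]
side [[368.6245904658617, 0.0, 251.51687349468378], [0.0, 368.6245904658617, 192.14257710987343], [0.0, 0.0, 1.0]] [[0.746, -0.434, 0.505, 0.121], [-0.666, -0.505, 0.549, -0.455], [0.017, -0.746, -0.666, 0.641], [0.0, 0.0, 0.0, 1.0]]
```

View pics/top0.png

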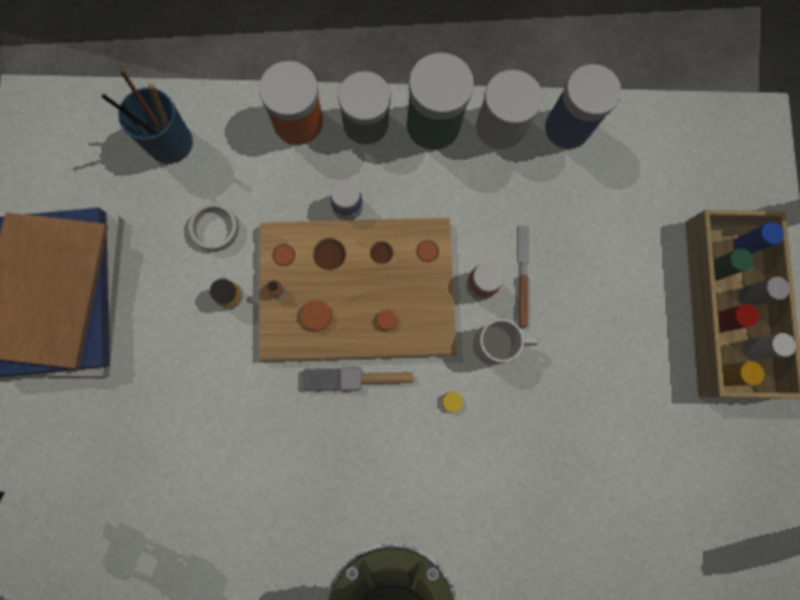

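View pics/side0.png

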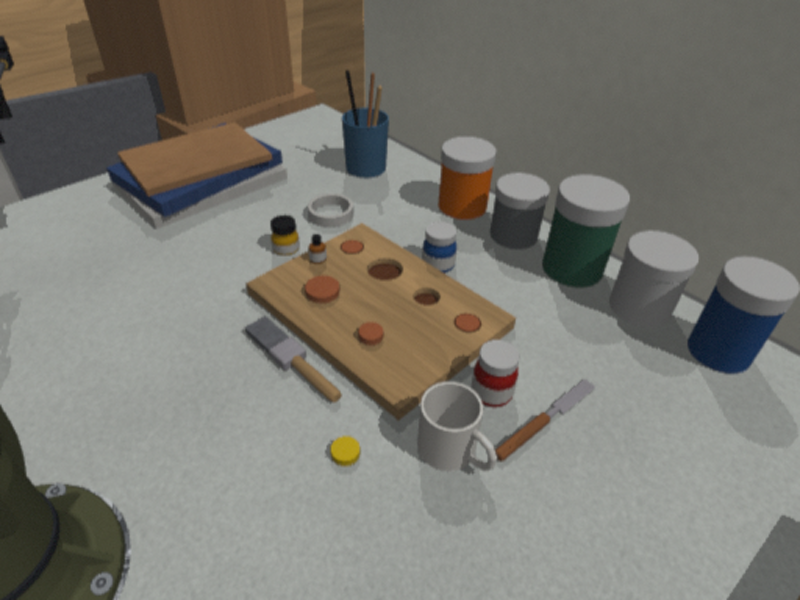

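The top view (800x600 px) shows the loose large cake at (316,316) and the small one at (387,320). The empty large well is at (330,254) and the empty small well at (381,252). The fixed cakes at (284,255) and (428,251) and the yellow disc at (453,402) are not meant. The vial stands at (273,288).

```bash
cat > v.py <<'E'
from bench import *
import cv2,numpy as np
def cast(d,uv,z):
    K,T=d["K"],d["T"];r=T[:3,:3]@np.linalg.solve(K,[uv[0],uv[1],1]);o=T[:3,3]
    return o+r*(z-o[2])/r[2]
def blobs(d,kind,amin=40):
    hsv=cv2.cvtColor(d["frame"],cv2.COLOR_RGB2HSV)
    m=cv2.inRange(hsv,(0,115,85),(11,255,255)) if kind=="red" else cv2.inRange(hsv,(0,60,0),(20,255,88))
    out=[]
    for c in cv2.findContours(m,cv2.RETR_EXTERNAL,cv2.CHAIN_APPROX_NONE)[0]:
        if cv2.contourArea(c)<amin or len(c)<8: continue
        e=cv2.fitEllipse(c); z=.038 if kind=="red" else .024
        P=np.array([cast(d,p[0],z)[:2] for p in c])
        (cx,cy),r=cv2.minEnclosingCircle((P*1000).astype(np.float32))
        if .3<P[:,0].mean()<.9 and abs(P[:,1].mean())<.35: out.append((kind,np.round(e[0]).tolist(),np.round([cx,cy,2*r],1).tolist(),np.round((P.max(0)-P.min(0))*1000)))
    return out
E
python3 - <<'E'
from v import *
for n in("top","side"):
    d=dict(np.load(n+".npz"))
    for u in [(202,202),(248,205),(211,162),(244,161)] if n=="top" else [(206,185),(237,213),(246,172),(273,190)]:
        print(n,u,cv2.cvtColor(d["frame"],cv2.COLOR_RGB2HSV)[u[1],u[0]])
    for k in("red","dark"):
        for b in blobs(d,k): print(n,b)
# crop for confirmation
d=dict(np.load("top.npz"));c=d["frame"][130:240,155:305,::-1]
cv2.imwrite("pics/crop0.png",cv2.resize(c,(750,550),interpolation=cv2.INTER_CUBIC))
# palette corners (800x600 px estimate)
for p in [(260,222),(450,219),(455,353),(260,358)]: print(cast(d,np.array(p)*.64,.024).round(3))
E
```

```text
top (202, 202) [ 10 159 120]
top (248, 205) [ 10 160 123]
top (211, 162) [ 11 141  74]
top (244, 161) [ 11 141  74]
top ('red', [247.0, 204.0], [507.9, 17.2, 35.1], array([32., 34.]))
top ('red', [202.0, 202.0], [514.0, 145.1, 53.4], array([49., 51.]))
top ('red', [181.0, 163.0], [625.4, 209.5, 37.8], array([36., 35.]))
top ('red', [273.0, 160.0], [638.8, -56.8, 38.3], array([36., 35.]))
top ('dark', [173.0, 186.0], [558.0, 232.8, 42.9], array([33., 40.]))
top ('dark', [313.0, 176.0], [583.3, -162.7, 56.4], array([44., 50.]))
top ('dark', [244.0, 161.0], [637.6, 28.3, 41.9], array([37., 41.]))
top ('dark', [210.0, 162.0], [632.7, 126.5, 59.5], array([55., 56.]))
top ('dark', [190.0, 79.0], [901.8, 202.4, 111.1], array([ 86., 108.]))
side (206, 185) [ 10 153 133]
side (237, 213) [  9 153 138]
side (246, 172) [ 10 143  80]
side (273, 190) [ 10 149  77]
side ('red', [322.0, 243.0], [589.4, -172.2, 43.8], array([42., 29.]))
side ('red', [237.0, 213.0], [505.3, 10.7, 42.6], array([36., 42.]))
side ('red', [299.0, 206.0], [630.9, -67.1, 38.3], array([37., 37.]))
side ('red', [206.0, 184.0], [510.1, 138.0, 64.7], array([52., 61.]))
side ('red', [225.0, 158.0], [617.6, 196.3, 37.2], array([36., 36.]))
side ('dark', [310.0, 241.0], [585.1, -150.7, 57.2], array([29., 55.]))
side ('dark', [293.0, 235.0], [564.3, -113.7, 54.6], array([54., 14.]))
side ('dark', [274.0, 190.0], [636.7, 25.8, 39.9], array([37., 31.]))
side ('dark', [210.0, 215.0], [445.6, 56.2, 362.0], array([ 58., 361.]))
side ('dark', [247.0, 173.0], [631.4, 121.4, 57.0], array([54., 47.]))
side ('dark', [303.0, 134.0], [890.6, 160.6, 108.0], array([106.,  46.]))
[0.691 0.258 0.024]
[ 0.705 -0.102  0.024]
[ 0.45  -0.11   0.024]
[0.435 0.245 0.024]
```

View pics/crop0.png

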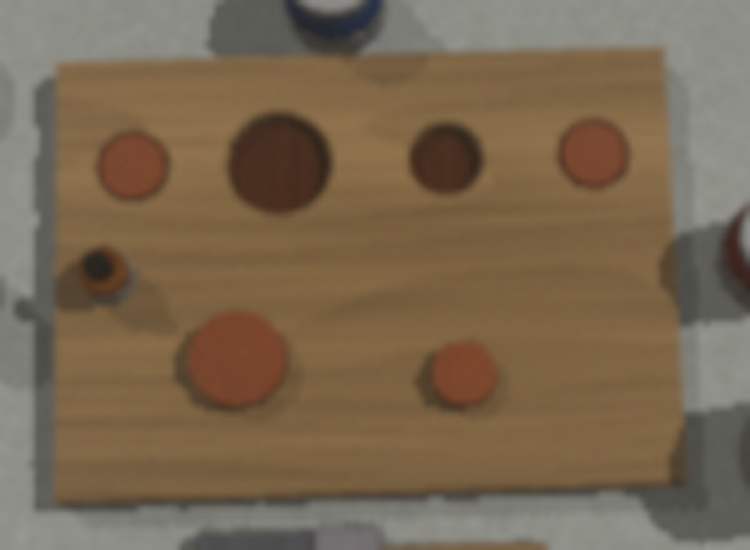

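The crop confirms it: the two larger-contrast discs with shadows, in the near half at crop px (237,360) and (463,373), are the loose cakes. The two dark holes at (280,163) and (446,157) are the empty wells. Next I'll push each cake with the two fingertips as a V-fork, tips about 4 mm above the palette.

```bash
cat >> v.py <<'E'
from scipy.spatial.transform import Rotation as Ro
def go(xyz,pushdir):
    "rows' dx,dy,dz (mm), spin (deg) to xyz (m) with tool -x along pushdir"
    s=get_state();R=Ro.from_rotvec(s["tool_rot"]).as_matrix()
    d=R.T@(np.array(xyz)-s["position"])*1000
    p=R.T@np.array([-pushdir[0],-pushdir[1],0])
    print("pos",np.round(s["position"],4),"d",d.round(1),"spin",np.degrees(np.arctan2(p[1],p[0])).round(1))
E
python3 - <<'E'
from v import *
c=np.array([.514,.145]);w=np.array([.633,.1265]);u=(w-c)/np.linalg.norm(w-c);print(u)
a=c-u*.050
go([*a,.13],u); go([*a,.043],u)
E
```

```text
[ 0.98813048 -0.15361692]
pos [0.2366 0.6049 0.2356] d [-377.  -338.   106.2] spin -12.5
pos [0.2366 0.6049 0.2356] d [-377.  -337.8  193.2] spin -12.5
```

```bash
python3 -m jog '[{"claw":35,"dx":-38,"dy":-34,"dz":0,"spin":0},{"claw":35,"dx":-75,"dy":-68,"dz":0,"spin":-2},{"claw":35,"dx":-113,"dy":-101,"dz":0,"spin":-4},{"claw":35,"dx":-140,"dy":-126,"dz":0,"spin":-5},{"claw":35,"dx":-168,"dy":-151,"dz":0,"spin":-6},{"claw":35,"dx":-196,"dy":-176,"dz":0,"spin":-7},{"claw":35,"dx":-224,"dy":-201,"dz":0,"spin":-8},{"claw":35,"dx":-252,"dy":-226,"dz":0,"spin":-9},{"claw":35,"dx":-280,"dy":-251,"dz":0,"spin":-10},{"claw":35,"dx":-308,"dy":-276,"dz":0,"spin":-11},{"claw":35,"dx":-336,"dy":-301,"dz":0,"spin":-12},{"claw":35,"dx":-360,"dy":-323,"dz":20,"spin":-12.5},{"claw":35,"dx":-377,"dy":-338,"dz":50,"spin":-12.5},{"claw":35,"dx":-377,"dy":-338,"dz":80,"spin":-12.5},{"claw":35,"dx":-377,"dy":-338,"dz":106,"spin":-12.5},{"claw":35,"dx":-377,"dy":-338,"dz":106,"spin":-12.5},{"claw":35,"dx":-377,"dy":-338,"dz":106,"spin":-12.5}]' 5
python3 - <<'E'
from v import *
c=np.array([.514,.145]);w=np.array([.633,.1265]);u=(w-c)/np.linalg.norm(w-c)
go([*(c-u*.05),.043],u)
E
```

```text
time: 1.52
position: [0.4637, 0.1529, 0.1296]
tool_rot: [-0.242, -3.129, 0.003]
ft_force: [0.2, -0.2, 0.1]
grip_width: 0.4
grip_force: 0.0
pos [0.4637 0.1529 0.1296] d [-1.2  0.1 86.6] spin -0.0
```

```bash
python3 -m jog '[{"claw":35,"dx":0,"dy":0,"dz":30,"spin":0},{"claw":35,"dx":0,"dy":0,"dz":55,"spin":0},{"claw":35,"dx":0,"dy":0,"dz":75,"spin":0},{"claw":35,"dx":0,"dy":0,"dz":86,"spin":0},{"claw":35,"dx":0,"dy":0,"dz":86,"spin":0},{"claw":35,"dx":0,"dy":0,"dz":86,"spin":0}]'
python3 - <<'E'
from v import *
print(get_state()["position"])
t=get_image("top");s=get_image("side")
a=cv2.resize(t["frame"][130:240,155:305],(400,293),interpolation=cv2.INTER_CUBIC);b=cv2.resize(s["frame"][130:240,155:305],(400,293),interpolation=cv2.INTER_CUBIC)
cv2.imwrite("pics/a1.png",np.hstack([a,b])[:,:,::-1])
E
```

```text
time: 2.02
position: [0.4657, 0.1539, 0.0458]
tool_rot: [0.242, 3.131, 0.001]
ft_force: [0.3, 0.5, 0.5]
grip_width: 0.403
grip_force: 0.0
[0.46565437 0.15390946 0.04580946]
```

View pics/a1.png

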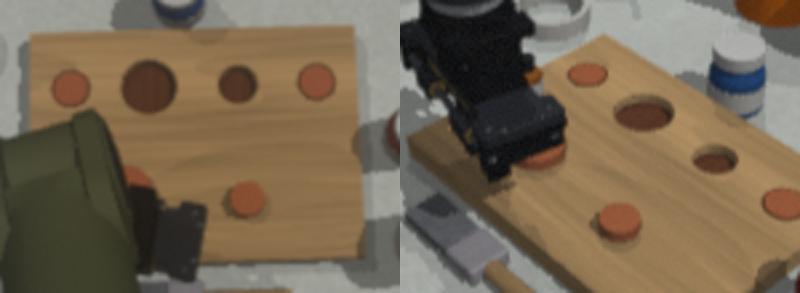

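The right half shows the fingers clear of the cake, just behind it, and standing on nothing. Now the first part of the push.

```bash
python3 -m jog '[{"claw":35,"dx":-3,"dy":0,"dz":3,"spin":0},{"claw":35,"dx":-8,"dy":0,"dz":3,"spin":0},{"claw":35,"dx":-12,"dy":0,"dz":3,"spin":0},{"claw":35,"dx":-16,"dy":0,"dz":3,"spin":0},{"claw":35,"dx":-20,"dy":0,"dz":3,"spin":0},{"claw":35,"dx":-24,"dy":0,"dz":3,"spin":0},{"claw":35,"dx":-29,"dy":0,"dz":3,"spin":0},{"claw":35,"dx":-34,"dy":0,"dz":3,"spin":0},{"claw":35,"dx":-39,"dy":0,"dz":3,"spin":0},{"claw":35,"dx":-44,"dy":0,"dz":3,"spin":0},{"claw":35,"dx":-49,"dy":0,"dz":3,"spin":0},{"claw":35,"dx":-54,"dy":0,"dz":3,"spin":0},{"claw":35,"dx":-59,"dy":0,"dz":3,"spin":0},{"claw":35,"dx":-64,"dy":0,"dz":3,"spin":0},{"claw":35,"dx":-69,"dy":0,"dz":3,"spin":0},{"claw":35,"dx":-73,"dy":0,"dz":3,"spin":0},{"claw":35,"dx":-77,"dy":0,"dz":3,"spin":0},{"claw":35,"dx":-80,"dy":0,"dz":3,"spin":0},{"claw":35,"dx":-80,"dy":0,"dz":3,"spin":0},{"claw":35,"dx":-80,"dy":0,"dz":3,"spin":0}]'
python3 - <<'E'
from v import *
w=np.array([.633,.1265]);u=np.array([.988,-.154]);s0=get_state()["position"]
print(s0,"cake expected",s0[:2]+u*.0314,"to go",(w-s0[:2]-u*.0314)@u*1000, "lateral",(w-s0[:2])@[.154,.988]*1000)
t=get_image("top");s=get_image("side")
for n,d in(("top",t),("side",s)):
  for k in("red","dark"):
    for b in blobs(d,k): print(n,b)
a=cv2.resize(t["frame"][130:240,155:305],(400,293),interpolation=cv2.INTER_CUBIC);b=cv2.resize(s["frame"][130:240,155:305],(400,293),interpolation=cv2.INTER_CUBIC)
cv2.imwrite("pics/a2.png",np.hstack([a,b])[:,:,::-1])
E
```

```text
time: 3.78
position: [0.5441, 0.1409, 0.0415]
tool_rot: [0.243, 3.132, -0.0]
ft_force: [-0.3, -0.2, -0.0]
grip_width: 0.403
grip_force: 0.0
[0.54405013 0.14085516 0.04152831] cake expected [0.57507333 0.13601956] to go 58.69756776737445 lateral -0.48462185489298903
top ('red', [247.0, 204.0], [507.9, 17.3, 35.3], array([32., 34.]))
top ('red', [273.0, 160.0], [638.5, -56.9, 37.9], array([36., 35.]))
top ('dark', [310.0, 179.0], [581.8, -159.8, 53.7], array([44., 44.]))
top ('dark', [244.0, 161.0], [637.7, 28.5, 40.0], array([37., 38.]))
top ('dark', [218.0, 184.0], [576.5, 124.4, 193.4], array([192.,  80.]))
top ('dark', [189.0, 80.0], [901.8, 202.4, 111.1], array([ 70., 108.]))
side ('red', [321.0, 243.0], [587.1, -174.1, 47.6], array([45., 32.]))
side ('red', [237.0, 213.0], [505.2, 10.4, 46.0], array([37., 42.]))
side ('red', [299.0, 206.0], [630.8, -67.3, 38.0], array([37., 37.]))
side ('dark', [309.0, 241.0], [586.2, -149.8, 53.1], array([29., 50.]))
side ('dark', [293.0, 235.0], [563.5, -112.9, 53.1], array([52., 12.]))
side ('dark', [274.0, 190.0], [637.4, 25.6, 38.1], array([36., 29.]))
side ('dark', [212.0, 218.0], [448.0, 56.3, 362.1], array([ 59., 361.]))
side ('dark', [221.0, 176.0], [568.6, 144.9, 190.2], array([189., 130.]))
```

View pics/a2.png

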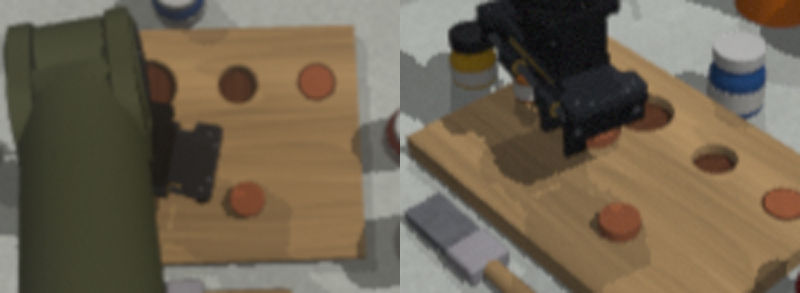

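Cake is ahead of the fingers, heading for the large well (side half, (605,135) → (650,115)). I'll carry on close to the well.

```bash
python3 -m jog '[{"claw":35,"dx":-3,"dy":0,"dz":-1,"spin":0},{"claw":35,"dx":-7,"dy":0,"dz":-1,"spin":0},{"claw":35,"dx":-11,"dy":0,"dz":-1,"spin":0},{"claw":35,"dx":-15,"dy":0,"dz":-1,"spin":0},{"claw":35,"dx":-19,"dy":0,"dz":-1,"spin":0},{"claw":35,"dx":-23,"dy":0,"dz":-1,"spin":0},{"claw":35,"dx":-27,"dy":0,"dz":-1,"spin":0},{"claw":35,"dx":-31,"dy":0,"dz":-1,"spin":0},{"claw":35,"dx":-35,"dy":0,"dz":-1,"spin":0},{"claw":35,"dx":-38,"dy":0,"dz":-1,"spin":0},{"claw":35,"dx":-41,"dy":0,"dz":-1,"spin":0},{"claw":35,"dx":-44,"dy":0,"dz":-1,"spin":0},{"claw":35,"dx":-47,"dy":0,"dz":-1,"spin":0},{"claw":35,"dx":-50,"dy":0,"dz":-1,"spin":0},{"claw":35,"dx":-53,"dy":0,"dz":-1,"spin":0},{"claw":35,"dx":-55,"dy":0,"dz":-1,"spin":0},{"claw":35,"dx":-57,"dy":0,"dz":-1,"spin":0},{"claw":35,"dx":-57,"dy":0,"dz":-1,"spin":0}]'
python3 - <<'E'
from v import *
w=np.array([.633,.1265]);u=np.array([.988,-.154]);s0=get_state()["position"]
print(s0,"to go",(w-s0[:2]-u*.0314)@u*1000, "lateral",(w-s0[:2])@[.154,.988]*1000)
s=get_image("side")
cv2.imwrite("pics/a3.png",cv2.resize(s["frame"][130:220,190:310],(640,480),interpolation=cv2.INTER_CUBIC)[:,:,::-1])
E
```

```text
time: 5.38
position: [0.6007, 0.132, 0.0426]
tool_rot: [0.243, 3.131, -0.0]
ft_force: [-0.0, 0.5, -0.4]
grip_width: 0.401
grip_force: 0.0
[0.60069275 0.13199086 0.04258524] to go 1.3695475133315298 lateral -0.4496519951406441
```

View pics/a3.png

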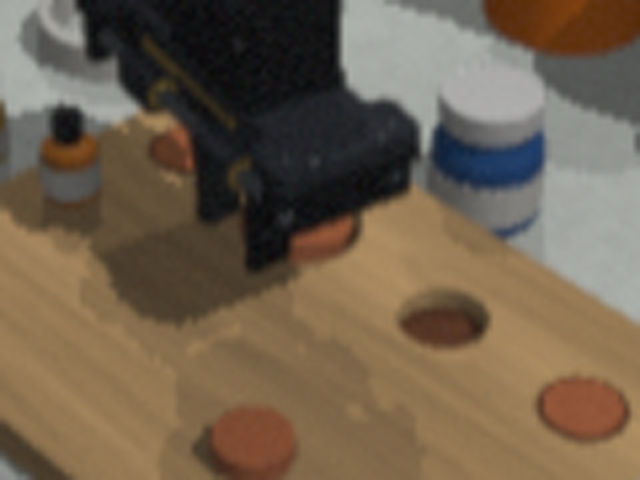

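The cake at (320,240) appears to lie in the well with a gap on its far side. I'll back off, rise, and move behind the small cake, checking the large one on the way.

Run:
```python
from v import *
c=np.array([.5085,.0172]);w=np.array([.6376,.0283]);u=(w-c)/np.linalg.norm(w-c);print(u,np.linalg.norm(w-c))
go([*(c-u*.044),.12],u)
```

```text
[0.9963241  0.08566381] 0.12957630956312963
pos [0.6004 0.132  0.0426] d [ 115.8 -138.1  -77.5] spin -13.8
```

```bash
python3 -m jog '[{"claw":35,"dx":6,"dy":0,"dz":0,"spin":0},{"claw":35,"dx":15,"dy":0,"dz":-3,"spin":0},{"claw":35,"dx":15,"dy":0,"dz":-25,"spin":0},{"claw":35,"dx":15,"dy":0,"dz":-55,"spin":0},{"claw":35,"dx":30,"dy":-15,"dz":-78,"spin":0},{"claw":35,"dx":50,"dy":-40,"dz":-78,"spin":-3},{"claw":30,"dx":70,"dy":-65,"dz":-78,"spin":-6},{"claw":24,"dx":90,"dy":-90,"dz":-78,"spin":-9},{"claw":24,"dx":105,"dy":-115,"dz":-78,"spin":-12},{"claw":24,"dx":116,"dy":-138,"dz":-78,"spin":-13.8},{"claw":24,"dx":116,"dy":-138,"dz":-78,"spin":-13.8},{"claw":24,"dx":116,"dy":-138,"dz":-78,"spin":-13.8}]'
python3 - <<'E'
from v import *
c=np.array([.5085,.0172]);w=np.array([.6376,.0283]);u=(w-c)/np.linalg.norm(w-c)
go([*(c-u*.044),.0425],u)
t=get_image("top");s=get_image("side")
for n,d in(("top",t),("side",s)):
    for b in blobs(d,"red")+blobs(d,"dark"): print(n,b)
a=cv2.resize(t["frame"][130:240,155:305],(400,293),interpolation=cv2.INTER_CUBIC);b=cv2.resize(s["frame"][130:240,155:305],(400,293),interpolation=cv2.INTER_CUBIC)
cv2.imwrite("pics/a4.png",np.hstack([a,b])[:,:,::-1])
# depth heights of the large cake's top (side view)
K,T=s["K"],s["T"];v,uu=np.mgrid[140:200,210:280];z=s["depth"][140:200,210:280]
P=np.stack([(uu-K[0,2])/K[0,0]*z,(v-K[1,2])/K[1,1]*z,z],-1)@T[:3,:3].T+T[:3,3]
m=np.hypot(P[...,0]-.633,P[...,1]-.1265)<.025
q=P[m];A=np.c_[q[:,0]-.633,q[:,1]-.1265,np.ones(len(q))];print(len(q),np.linalg.lstsq(A,q[:,2],rcond=None)[0])
E
```

```text
time: 6.43
position: [0.4632, 0.0132, 0.1209]
tool_rot: [-0.132, 3.138, 0.002]
ft_force: [-0.2, -0.4, -0.6]
grip_width: 0.281
grip_force: 0.0
pos [0.4632 0.0132 0.1209] d [-1.4 -0.  78.4] spin -0.1
top ('red', [181.0, 163.0], [625.5, 209.5, 37.9], array([36., 35.]))
top ('red', [273.0, 160.0], [638.5, -56.7, 37.8], array([36., 35.]))
top ('red', [210.0, 162.0], [629.3, 126.0, 54.8], array([51., 52.]))
top ('dark', [222.0, 213.0], [480.9, 86.9, 58.1], array([52., 35.]))
top ('dark', [191.0, 216.0], [476.6, 184.8, 147.1], array([ 85., 126.]))
top ('dark', [310.0, 179.0], [581.8, -159.8, 53.7], array([44., 44.]))
top ('dark', [244.0, 161.0], [637.6, 28.6, 40.2], array([37., 38.]))
top ('dark', [189.0, 80.0], [901.8, 202.4, 111.1], array([ 70., 108.]))
side ('red', [321.0, 243.0], [587.2, -174.9, 47.1], array([46., 32.]))
side ('red', [237.0, 213.0], [504.5, 9.8, 44.9], array([37., 42.]))
side ('red', [299.0, 206.0], [630.5, -67.4, 37.8], array([36., 37.]))
side ('dark', [309.0, 241.0], [585.3, -149.1, 52.3], array([29., 49.]))
side ('dark', [293.0, 235.0], [563.5, -112.9, 53.1], array([52., 12.]))
side ('dark', [274.0, 190.0], [637.4, 25.6, 38.1], array([36., 28.]))
side ('dark', [217.0, 225.0], [445.6, 57.8, 365.3], array([ 59., 365.]))
0 [0. 0. 0.]
```

View pics/a4.png

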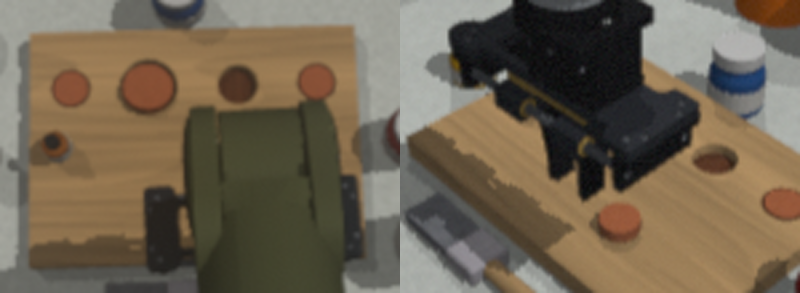

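The large cake is seated concentrically in its well (top half, (148,86)). The fingers hover behind the small cake, so I'll lower and push.

```bash
python3 -m jog '[{"claw":24,"dx":0,"dy":0,"dz":30,"spin":0},{"claw":24,"dx":0,"dy":0,"dz":55,"spin":0},{"claw":24,"dx":0,"dy":0,"dz":70,"spin":0},{"claw":24,"dx":0,"dy":0,"dz":78,"spin":0},{"claw":24,"dx":0,"dy":0,"dz":79,"spin":0},{"claw":24,"dx":0,"dy":0,"dz":79,"spin":0},{"claw":24,"dx":0,"dy":0,"dz":79,"spin":0}]'
python3 - <<'E'
from v import *
w=np.array([.6376,.0283]);u=np.array([.9963,.0857]);s0=get_state()["position"]
print(s0,"to go",(w-s0[:2]-u*.0242)@u*1000, "lateral",(w-s0[:2])@[-.0857,.9963]*1000)
E
```

```text
time: 7.12
position: [0.4653, 0.0142, 0.0424]
tool_rot: [-0.136, 3.137, 0.0]
ft_force: [-0.4, 0.7, -0.4]
grip_width: 0.268
grip_force: 0.0
[0.46534641 0.0141511  0.04244203] to go 148.629819920827 lateral -0.6655862451765884
```

```bash
python3 -m jog '[{"claw":24,"dx":-4,"dy":0,"dz":0,"spin":0},{"claw":24,"dx":-9,"dy":0,"dz":0,"spin":0},{"claw":24,"dx":-13,"dy":0,"dz":0,"spin":0},{"claw":24,"dx":-17,"dy":0,"dz":0,"spin":0},{"claw":24,"dx":-21,"dy":0,"dz":0,"spin":0},{"claw":24,"dx":-26,"dy":0,"dz":0,"spin":0},{"claw":24,"dx":-31,"dy":0,"dz":0,"spin":0},{"claw":24,"dx":-36,"dy":0,"dz":0,"spin":0},{"claw":24,"dx":-41,"dy":0,"dz":0,"spin":0},{"claw":24,"dx":-46,"dy":0,"dz":0,"spin":0},{"claw":24,"dx":-51,"dy":0,"dz":0,"spin":0},{"claw":24,"dx":-56,"dy":0,"dz":0,"spin":0},{"claw":24,"dx":-61,"dy":0,"dz":0,"spin":0},{"claw":24,"dx":-66,"dy":0,"dz":0,"spin":0},{"claw":24,"dx":-71,"dy":0,"dz":0,"spin":0},{"claw":24,"dx":-76,"dy":0,"dz":0,"spin":0},{"claw":24,"dx":-81,"dy":0,"dz":0,"spin":0},{"claw":24,"dx":-86,"dy":0,"dz":0,"spin":0},{"claw":24,"dx":-90,"dy":0,"dz":0,"spin":0},{"claw":24,"dx":-90,"dy":0,"dz":0,"spin":0}]'
python3 - <<'E'
from v import *
w=np.array([.6376,.0283]);u=np.array([.9963,.0857]);s0=get_state()["position"]
print(s0,"to go",(w-s0[:2]-u*.0242)@u*1000, "lateral",(w-s0[:2])@[-.0857,.9963]*1000)
s=get_image("side")
cv2.imwrite("pics/a5.png",cv2.resize(s["frame"][130:220,210:330],(640,480),interpolation=cv2.INTER_CUBIC)[:,:,::-1])
E
```

```text
time: 8.78
position: [0.555, 0.0216, 0.0417]
tool_rot: [-0.136, 3.138, -0.0]
ft_force: [0.5, -0.4, 0.5]
grip_width: 0.276
grip_force: 0.0
[0.55503489 0.0215544  0.04166668] to go 58.63872955141599 lateral -0.3551866663183828
```

View pics/a5.png

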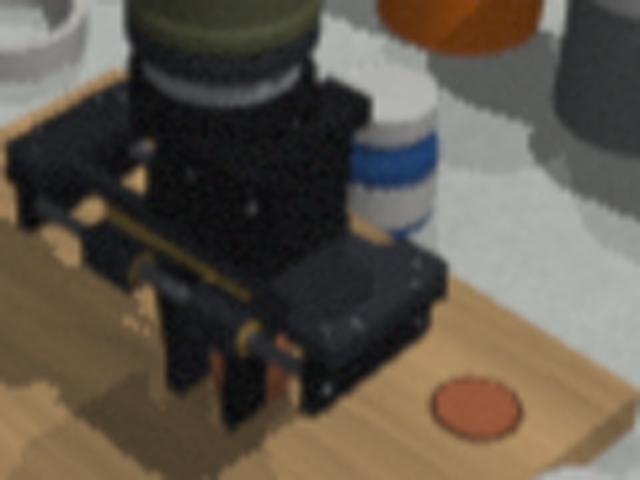

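The cake shows red between the fingers at (270,370), still cradled in the fork. I'll push the rest.

```bash
python3 -m jog '[{"claw":24,"dx":-3,"dy":0,"dz":-1,"spin":0},{"claw":24,"dx":-7,"dy":0,"dz":-1,"spin":0},{"claw":24,"dx":-11,"dy":0,"dz":-1,"spin":0},{"claw":24,"dx":-15,"dy":0,"dz":-1,"spin":0},{"claw":24,"dx":-19,"dy":0,"dz":-1,"spin":0},{"claw":24,"dx":-23,"dy":0,"dz":-1,"spin":0},{"claw":24,"dx":-27,"dy":0,"dz":-1,"spin":0},{"claw":24,"dx":-31,"dy":0,"dz":-1,"spin":0},{"claw":24,"dx":-35,"dy":0,"dz":-1,"spin":0},{"claw":24,"dx":-38,"dy":0,"dz":-1,"spin":0},{"claw":24,"dx":-41,"dy":0,"dz":-1,"spin":0},{"claw":24,"dx":-44,"dy":0,"dz":-1,"spin":0},{"claw":24,"dx":-47,"dy":0,"dz":-1,"spin":0},{"claw":24,"dx":-50,"dy":0,"dz":-1,"spin":0},{"claw":24,"dx":-53,"dy":0,"dz":-1,"spin":0},{"claw":24,"dx":-55,"dy":0,"dz":-1,"spin":0},{"claw":24,"dx":-57,"dy":0,"dz":-1,"spin":0},{"claw":24,"dx":-58,"dy":0,"dz":-1,"spin":0},{"claw":24,"dx":-58,"dy":0,"dz":-1,"spin":0}]'
python3 -m jog '[{"claw":24,"dx":6,"dy":0,"dz":0,"spin":0},{"claw":24,"dx":15,"dy":0,"dz":-3,"spin":0},{"claw":24,"dx":15,"dy":0,"dz":-25,"spin":0},{"claw":24,"dx":15,"dy":0,"dz":-60,"spin":0},{"claw":24,"dx":30,"dy":0,"dz":-95,"spin":0},{"claw":24,"dx":70,"dy":0,"dz":-130,"spin":0},{"claw":24,"dx":110,"dy":0,"dz":-150,"spin":0},{"claw":24,"dx":150,"dy":0,"dz":-150,"spin":0},{"claw":24,"dx":150,"dy":0,"dz":-150,"spin":0},{"claw":24,"dx":150,"dy":0,"dz":-150,"spin":0}]'
python3 - <<'E'
from v import *
t=get_image("top");s=get_image("side")
for n,d in(("top",t),("side",s)):
    for b in blobs(d,"red"): print(n,b)
a=cv2.resize(t["frame"][130:240,155:305],(400,293),interpolation=cv2.INTER_CUBIC);b=cv2.resize(s["frame"][130:240,180:330],(400,293),interpolation=cv2.INTER_CUBIC)
cv2.imwrite("pics/a6.png",np.hstack([a,b])[:,:,::-1])
E
```

```text
time: 10.42
position: [0.6119, 0.0265, 0.0425]
tool_rot: [-0.136, 3.139, -0.0]
ft_force: [-0.4, 0.2, -0.5]
grip_width: 0.276
grip_force: 0.1
time: 11.25
position: [0.4592, 0.0133, 0.1935]
tool_rot: [-0.136, 3.138, 0.004]
ft_force: [-0.0, 0.3, -1.0]
grip_width: 0.275
grip_force: 0.0
top ('red', [181.0, 163.0], [625.3, 209.5, 38.0], array([36., 35.]))
top ('red', [244.0, 159.0], [636.1, 28.3, 35.4], array([18., 35.]))
top ('red', [210.0, 162.0], [628.1, 125.7, 55.2], array([51., 52.]))
side ('red', [321.0, 243.0], [587.1, -174.1, 47.6], array([46., 30.]))
side ('red', [299.0, 206.0], [630.9, -67.8, 37.9], array([37., 37.]))
side ('red', [272.0, 189.0], [624.2, 18.8, 40.6], array([35., 40.]))
side ('red', [247.0, 172.0], [621.8, 112.6, 56.2], array([53., 47.]))
```

View pics/a6.png

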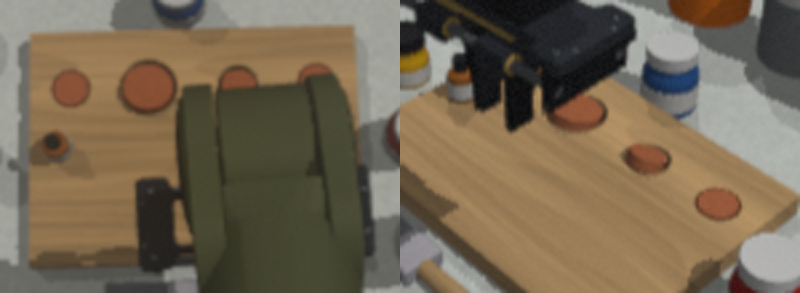

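The large cake is seated, but the small one (side half, (648,158)) shows a lower side wall and may be tilted. I'll measure its plane from depth.

```bash
cat >> v.py <<'E'
def cloud(d):
    K,T=d["K"],d["T"];v,u=np.mgrid[:384,:512];z=d["depth"]
    return np.stack([(u-K[0,2])/K[0,0]*z,(v-K[1,2])/K[1,1]*z,z],-1)@T[:3,:3].T+T[:3,3]
def tilt(d,c,r):
    P=cloud(d);q=P[(np.hypot(P[...,0]-c[0],P[...,1]-c[1])<r)&(d["depth"]>0)&(P[...,2]<.06)]
    A=np.c_[q[:,0]-c[0],q[:,1]-c[1],np.ones(len(q))];k=np.linalg.lstsq(A,q[:,2],rcond=None)[0]
    return len(q),"slope deg",np.degrees(np.arctan(k[:2])).round(1),"z mm",(k[2]*1e3).round(1),"resid",(np.std(q[:,2]-A@k)*1e3).round(2)
E
python3 - <<'E'
from v import *
for n in("top","side"):
    d=get_image(n)
    for nm,c,r in(("large",(.633,.1265),.022),("small",(.6376,.0283),.014),("fixedL",(.628,.211),.014),("fixedR",(.642,-.057),.014),("wood",(.56,.06),.02)):print(n,nm,tilt(d,c,r))
    P=cloud(d);m=(np.hypot(P[...,0]-.6376,P[...,1]-.0283)<.024)&(d["depth"]>0)
    if n=="side":
        for x in range(-20,21,8):print([int(round(1000*np.median(P[...,2][m&(abs(P[...,0]-.6376-x/1e3)<.004)&(abs(P[...,1]-.0283-y/1e3)<.004)]))) if (m&(abs(P[...,0]-.6376-x/1e3)<.004)&(abs(P[...,1]-.0283-y/1e3)<.004)).any() else None for y in range(-20,21,8)])
E
```

```text
top large (165, 'slope deg', array([-13.3,   2.3]), 'z mm', np.float64(31.8), 'resid', np.float64(1.72))
top small (28, 'slope deg', array([-29.2,  -5.4]), 'z mm', np.float64(33.0), 'resid', np.float64(1.83))
top fixedL (72, 'slope deg', array([-1.2, -0. ]), 'z mm', np.float64(25.9), 'resid', np.float64(1.87))
top fixedR (0, 'slope deg', array([0., 0.]), 'z mm', np.float64(0.0), 'resid', np.float64(nan))
top wood (0, 'slope deg', array([0., 0.]), 'z mm', np.float64(0.0), 'resid', np.float64(nan))
side large (83, 'slope deg', array([-12.2,   3.7]), 'z mm', np.float64(30.6), 'resid', np.float64(0.88))
side small (43, 'slope deg', array([-9.3, -0.5]), 'z mm', np.float64(29.3), 'resid', np.float64(5.52))
side fixedL (0, 'slope deg', array([0., 0.]), 'z mm', np.float64(0.0), 'resid', np.float64(nan))
side fixedR (71, 'slope deg', array([-0.8, -2.4]), 'z mm', np.float64(25.1), 'resid', np.float64(1.03))
side wood (138, 'slope deg', array([-0.3, -0.2]), 'z mm', np.float64(23.1), 'resid', np.float64(0.93))
[None, 27, 32, 29, 24, None]
[29, 34, 35, 35, 34, 21]
[27, 34, 31, 32, 32, 26]
[28, 27, 30, 28, 28, 29]
[22, 20, 26, 27, 22, 22]
[None, 20, 20, 20, 22, None]
  ret = _var(a, axis=axis, dtype=dtype, out=out, ddof=ddof,
  arrmean = um.true_divide(arrmean, div, out=arrmean,
  ret = ret.dtype.type(ret / rcount)
```

Depth shows both cakes nose-down by about 12° or more, with their rear edges caught on the near rim. A few mm more push should drop them: seated tops are at 26 mm and the fingertips ride at about 29 mm. Small first.

Run:
```python
from v import *
w=np.array([.6376,.0283]);u=np.array([.9963,.0857])
go([*(w-u*.045),.10],u);go([*(w-u*.045),.043],u)
```

```text
pos [0.4628 0.0136 0.1925] d [-130.3   -0.4   92.6] spin 0.0
pos [0.4628 0.0136 0.1925] d [-130.3   -0.4  149.6] spin 0.0
```

```bash
python3 -m jog '[{"claw":24,"dx":-35,"dy":0,"dz":10,"spin":0},{"claw":24,"dx":-70,"dy":0,"dz":30,"spin":0},{"claw":24,"dx":-105,"dy":0,"dz":55,"spin":0},{"claw":24,"dx":-128,"dy":0,"dz":85,"spin":0},{"claw":24,"dx":-130,"dy":0,"dz":110,"spin":0},{"claw":24,"dx":-130,"dy":0,"dz":135,"spin":0},{"claw":24,"dx":-130,"dy":0,"dz":149,"spin":0},{"claw":24,"dx":-134,"dy":0,"dz":149,"spin":0},{"claw":24,"dx":-139,"dy":0,"dz":149,"spin":0},{"claw":24,"dx":-144,"dy":0,"dz":149,"spin":0},{"claw":24,"dx":-148,"dy":0,"dz":149,"spin":0},{"claw":24,"dx":-150,"dy":0,"dz":149,"spin":0},{"claw":24,"dx":-152,"dy":0,"dz":149,"spin":0},{"claw":24,"dx":-154,"dy":0,"dz":149,"spin":0},{"claw":24,"dx":-156,"dy":0,"dz":149,"spin":0},{"claw":24,"dx":-157,"dy":0,"dz":149,"spin":0},{"claw":24,"dx":-157,"dy":0,"dz":149,"spin":0}]'
python3 - <<'E'
from v import *
w=np.array([.6376,.0283]);u=np.array([.9963,.0857]);s0=get_state()["position"]
print(s0,"behind well",(w-s0[:2])@u*1000)
d=get_image("side");print(tilt(d,w,.014),tilt(d,(.633,.1265),.022))
E
```

```text
time: 12.87
position: [0.6186, 0.0271, 0.0436]
tool_rot: [0.135, -3.138, -0.0]
ft_force: [-0.1, 0.7, 0.4]
grip_width: 0.272
grip_force: 0.4
[0.61855315 0.02708643 0.04360352] behind well 19.080374544253388
(16, 'slope deg', array([-31.4,  23.4]), 'z mm', np.float64(18.1), 'resid', np.float64(10.8)) (84, 'slope deg', array([-13. ,   2.6]), 'z mm', np.float64(30.6), 'resid', np.float64(0.96))
```

```bash
python3 -m jog '[{"claw":24,"dx":6,"dy":0,"dz":0,"spin":0},{"claw":24,"dx":15,"dy":0,"dz":-3,"spin":0},{"claw":24,"dx":15,"dy":0,"dz":-25,"spin":0},{"claw":24,"dx":20,"dy":0,"dz":-60,"spin":0},{"claw":24,"dx":50,"dy":0,"dz":-95,"spin":0},{"claw":24,"dx":90,"dy":0,"dz":-120,"spin":0},{"claw":24,"dx":130,"dy":0,"dz":-150,"spin":0},{"claw":24,"dx":155,"dy":0,"dz":-150,"spin":0},{"claw":24,"dx":155,"dy":0,"dz":-150,"spin":0},{"claw":24,"dx":155,"dy":0,"dz":-150,"spin":0}]'
python3 - <<'E' 2>/dev/null
from v import *
w=np.array([.6376,.0283]);wl=np.array([.633,.1265]);u=np.array([.988,-.154])
for n in("side","top"):
    d=get_image(n);print(n,tilt(d,w,.014),tilt(d,wl,.022))
    if n=="side":
        P=cloud(d)
        for x in range(-20,21,8):
            print([int(round(1000*np.median(q))) if len(q:=P[...,2][(abs(P[...,0]-.6376-x/1e3)<.004)&(abs(P[...,1]-.0283-y/1e3)<.004)]) else None for y in range(-20,21,8)])
go([*(wl-u*.055),.1],u)
E
```

```text
time: 13.75
position: [0.4629, 0.0137, 0.1951]
tool_rot: [-0.136, 3.135, 0.005]
ft_force: [0.6, -0.5, -0.8]
grip_width: 0.279
grip_force: 0.0
side (63, 'slope deg', array([-0.5,  1.2]), 'z mm', np.float64(25.1), 'resid', np.float64(1.21)) (90, 'slope deg', array([-12.8,   3.2]), 'z mm', np.float64(30.6), 'resid', np.float64(0.88))
[23, 23, 24, 24, 23, 23]
[23, 25, 25, 25, 25, 22]
[25, 25, 25, 25, 25, 23]
[22, 25, 24, 26, 24, 23]
[23, 24, 24, 25, 24, 23]
[23, 22, 20, 22, 23, 23]
top (18, 'slope deg', array([-23.6,  -6.5]), 'z mm', np.float64(29.8), 'resid', np.float64(1.46)) (163, 'slope deg', array([-13.3,   3.1]), 'z mm', np.float64(31.8), 'resid', np.float64(1.91))
pos [0.4643 0.0138 0.1937] d [-124.2  110.8   94. ] spin 13.8
```

The small cake is now flat and seated: 25.1 mm, the same as the fixed cakes. The same nudge goes to the large one.

```bash
python3 -m jog '[{"claw":35,"dx":-10,"dy":20,"dz":0,"spin":3},{"claw":35,"dx":-25,"dy":50,"dz":0,"spin":6},{"claw":35,"dx":-50,"dy":78,"dz":0,"spin":9},{"claw":35,"dx":-80,"dy":100,"dz":10,"spin":12},{"claw":35,"dx":-108,"dy":111,"dz":35,"spin":13.8},{"claw":35,"dx":-124,"dy":111,"dz":65,"spin":13.8},{"claw":35,"dx":-124,"dy":111,"dz":94,"spin":13.8},{"claw":35,"dx":-124,"dy":111,"dz":120,"spin":13.8},{"claw":35,"dx":-124,"dy":111,"dz":140,"spin":13.8},{"claw":35,"dx":-124,"dy":111,"dz":150,"spin":13.8},{"claw":35,"dx":-124,"dy":111,"dz":150,"spin":13.8},{"claw":35,"dx":-124,"dy":111,"dz":150,"spin":13.8}]'
python3 - <<'E'
from v import *
wl=np.array([.633,.1265]);u=np.array([.988,-.154])
go([*(wl-u*.025),.0435],u)
E
```

```text
time: 14.85
position: [0.5785, 0.1347, 0.0423]
tool_rot: [-0.243, -3.131, 0.002]
ft_force: [0.1, -0.4, 1.0]
grip_width: 0.398
grip_force: 0.0
pos [0.5785 0.1347 0.0423] d [-30.1   0.3  -1.3] spin -0.0
```

```bash
python3 -m jog '[{"claw":35,"dx":-4,"dy":0,"dz":-1,"spin":0},{"claw":35,"dx":-9,"dy":0,"dz":-1,"spin":0},{"claw":35,"dx":-14,"dy":0,"dz":-1,"spin":0},{"claw":35,"dx":-18,"dy":0,"dz":-1,"spin":0},{"claw":35,"dx":-21,"dy":0,"dz":-1,"spin":0},{"claw":35,"dx":-23,"dy":0,"dz":-1,"spin":0},{"claw":35,"dx":-25,"dy":0,"dz":-1,"spin":0},{"claw":35,"dx":-27,"dy":0,"dz":-1,"spin":0},{"claw":35,"dx":-29,"dy":0,"dz":-1,"spin":0},{"claw":35,"dx":-30,"dy":0,"dz":-1,"spin":0},{"claw":35,"dx":-30,"dy":0,"dz":-1,"spin":0}]'
python3 -m jog '[{"claw":35,"dx":6,"dy":0,"dz":0,"spin":0},{"claw":35,"dx":15,"dy":0,"dz":-3,"spin":0},{"claw":35,"dx":15,"dy":0,"dz":-25,"spin":0},{"claw":35,"dx":20,"dy":0,"dz":-60,"spin":0},{"claw":35,"dx":50,"dy":0,"dz":-95,"spin":0},{"claw":35,"dx":85,"dy":0,"dz":-120,"spin":0},{"claw":35,"dx":115,"dy":0,"dz":-150,"spin":0},{"claw":35,"dx":130,"dy":0,"dz":-180,"spin":0},{"claw":35,"dx":130,"dy":0,"dz":-200,"spin":0},{"claw":35,"dx":130,"dy":0,"dz":-200,"spin":0},{"claw":35,"dx":130,"dy":0,"dz":-200,"spin":0}]'
python3 - <<'E' 2>/dev/null
from v import *
w=np.array([.6376,.0283]);wl=np.array([.633,.1265])
for n in("side","top"):
    d=get_image(n);print(n,tilt(d,w,.014),tilt(d,wl,.022))
    (a:=d) if n=="top" else (b:=d)
cv2.imwrite("pics/a7.png",cv2.resize(np.hstack([d["frame"][60:280,120:345] for d in(a,b)]),(800,391),interpolation=cv2.INTER_CUBIC)[:,:,::-1])
E
```

```text
time: 15.77
position: [0.6081, 0.1303, 0.0446]
tool_rot: [0.243, 3.132, -0.0]
ft_force: [-0.7, -0.9, -0.3]
grip_width: 0.403
grip_force: 0.0
time: 16.68
position: [0.4792, 0.1507, 0.246]
tool_rot: [0.241, 3.13, 0.004]
ft_force: [0.6, -0.4, -0.2]
grip_width: 0.407
grip_force: 0.0
side (62, 'slope deg', array([1.9, 0.1]), 'z mm', np.float64(25.1), 'resid', np.float64(1.2)) (133, 'slope deg', array([ 0.5, -0.2]), 'z mm', np.float64(25.0), 'resid', np.float64(1.07))
top (69, 'slope deg', array([ 2. , -2.9]), 'z mm', np.float64(26.4), 'resid', np.float64(1.93)) (174, 'slope deg', array([0.4, 0.2]), 'z mm', np.float64(26.1), 'resid', np.float64(2.07))
```

View pics/a7.png

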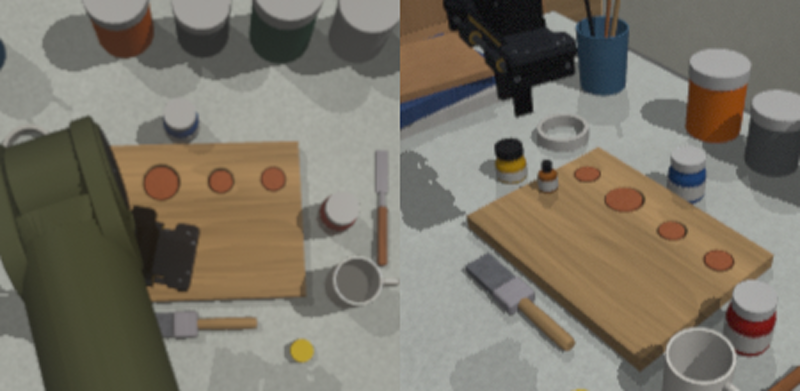

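Both cakes lie flat in their wells (side half, (625,200) and (672,231)), at 25–26 mm in both views. The bystanders in view are where they were and the robot is clear.

```bash
python3 -c "
from bench import *
print(close_job())"
```

```text
the job is handed in; nothing more can be done
None
```

Job handed in at about 17 s: both paint cakes were pushed into their own wells and measured flat there, each after a second nudge because it first caught tilted (about 12° for the large one) on the near rim, and the bystanders in view look unmoved.

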